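# Lift the loose base out of a tin ring with a lever stand and lay it on the board

## Task

Press the black paddle of the steel lever stand all the way down, so that the loose base rises out of the tin ring. Then take the raised base by its edge from under the front of the shelf, and lay it flat and right way up in the middle of the bamboo board; lower it there, do not drop it. Leave the ring in the stand and do not disturb the jars and the mug.

Things in the scene. Friction and masses are not known exactly. Their poses are not given: they have to be found in the camera images.
- stand: steel lever stand, fixed to the table: foot 190x120 mm, two upright cheeks, and a 105x105 mm top plate whose upper face is 100 mm above the table, with a 4 mm high locating lip. Origin: on the table, under the centre of the ring; z up, -x points along the lever toward its paddle. It may stand turned up to about 0.35 rad
- lever (a joint): rocking lever of the stand, rad: 0 = paddle up (start), 0.8 = paddle fully down on its stop. Level pin along the stand's y, 60 mm from the stand's origin toward -x, 68 mm up. Stiff: about 4 N on the paddle moves it, and it stays where it is left. The paddle is 100 mm from the pin; at value q its arm points to the stand's -x, 0.4 - q rad above level. At 0.8 the base is raised 44 mm
- lever_pad (a point): centre of the upper face of the black lever paddle (44 mm along the lever, 38 mm wide, 12 mm thick), about 112 mm above the table at the start and 35 mm when fully down; moves with the lever
- tin_ring: plain aluminium tin ring, loose, standing on the stand's top plate inside the lip: outer diameter 76 mm, bore 68 mm, 24 mm high (rim 124 mm above the table), with an inner ledge 3 mm high at its foot. Origin: centre of its underside
- tin_base: loose round base of the tin: a shallow aluminium dish 64 mm in diameter, 12 mm high, 60 g nominal, turned-up edge on top. At first it lies on the ring's ledge, its top 9 mm below the ring's rim; with the lever fully down its underside is about 23 mm above the rim (147 mm above the table). Origin: centre of its underside, z axis through its top
- riser: wooden shelf riser fixed over the rear of the stand, turned as the stand: board 150x290 mm, 16 mm thick, underside 260 mm above the table, legs at y = +-132 mm. Origin: on the table under the board's centre; its front edge (75 mm toward -x) is 14 mm behind the tin's axis, so an upright gripper does not fit over the raised base: come from the front, tilted 25 to 40 degrees
- board: bamboo cutting board lying flat, fixed, 215 mm along its x, 355 mm along its y, 13 mm thick. Origin: centre of its underside
- spice_a: spice jar 46 mm wide, 106 mm high, loose on the shelf riser; origin: centre of its underside
- spice_b: spice jar, same kind, loose on the shelf riser
- spice_c: spice jar, same kind, loose on the shelf riser
- jam: red jam jar, 72 mm wide, 102 mm high, loose on the table right of the stand; origin: centre of its underside
- mug: white mug, 83 mm wide, 94 mm high, handle to one side, loose on the table behind the board; origin: its underside
There are look-alikes about, which are no part of the job. What is shaped like the tin_ring but orange or pink is not meant.

How it is judged:
On the way, in this order (a step that is already met when the one before it is completed fails the run):
1. the lever is fully down and the base stands above the ring (value of joint lever above 0.72 rad and z of tin_base in the frame of stand above 0.137 m and horizontal distance between tin_base and stand below 0.012 m), for 0.2 s.
2. the base is taken clear of the stand in the fingers (horizontal distance between tin_base and stand above 0.12 m and height (world z) of tin_base above 0.06 m and contact force between the fingers and tin_base above 0.5 N), for 0.1 s.
3. the base is lowered to within 25 mm of the board while still held (horizontal distance between tin_base and board below 0.07 m and height (world z) of tin_base below 0.038 m and contact force between the fingers and tin_base above 0.5 N), for 0.05 s.
At the end, for the whole second after the job is handed in: the tin base lies at rest on the bamboo board, flat (within 0.1 rad) and right way up, its centre within 70 mm of the board's centre; the tin ring still sits inside the lip of the stand (within 8 mm of its centre and not raised more than 4 mm) (horizontal distance between tin_base and board below 0.07 m and height (world z) of tin_base between 0.01 and 0.017 m and angle between tin_base's own z axis and vertical below 0.1 rad and linear speed of tin_base below 0.02 m/s and contact force between tin_base and board above 0.1 N and horizontal distance between tin_ring and stand below 0.008 m and z of tin_ring in the frame of stand below 0.104 m); the robot touches nothing.
It fails at once if the tin ring is lifted or knocked out of the stand (distance of tin_ring from where it was at the start of the episode above 0.015 m).
It fails at once if a jar or the mug is pushed more than 30 mm (distance of any of spice_a, spice_b, spice_c, jam, mug from where it was at the start of the episode above 0.03 m).
It also fails if it takes over 64 s, if anything falls off the work surface, if the arm or the gripper's body presses on something with over 40 N, if the wrist force passes 120 N, or if a joint passes its speed limit or range.

## Robot

A 6-joint arm with a two-finger parallel gripper is mounted at the origin on a cart in front of the work surface, level with it; the furniture and walls round the work are solid. World frame = base frame: x ahead of the robot, y to its left, z up, the work surface at z = 0. Lengths are in m, angles in rad, forces in N, time in s.
With the tool pointing down it reaches from about 0.25 to 0.725 m from the base axis. Payload 4 kg.
Tool frame: the origin (TCP) lies on the centre line of the jaws, within the pads' length; the fingertips stand 11 mm ahead of it and the grasp point (between the pads) lies 8 mm behind it; z points along the fingers, x is the direction in which the jaws open and shut, and the axes are right-handed (so a half turn about z gives the same grasp; the last joint's range is limited). The gripper opens to 85 mm and grips with 20 to 120 N. Pads are 22 mm wide; open, the fingers measure 114 mm over their backs; the gripper's body (76 mm by 85 mm) begins 54 mm behind the grasp point. The pads swing forward as they close: fully open they stand 13 mm farther back than shut.
Start: joints at [1.341, 0.241, 0.005, 1.335, 0, 1.571], TCP at [0.114, 0.487, 0.204] pointing down, gripper open.
Joint ranges: [-2.72, 2.72], [-1.05, 1.87], [-1.09, 1.28], [-1.99, 2.15], [-1.42, 1.44], [-3.14, 3.14]. Speed limits (rad/s): [2.79, 2.79, 3.14, 3.14, 3.14, 3.14].

## Interface

Orientations are given as a unit quaternion [x, y, z, w].
In Python, from workcell import bot, viewer, order gives the robot as it stands. The module is installed in compiled form; this text tells all that it offers.
- The arm moves only by the tool send_rows, never from a script. Its argument "increments" is a list that holds one entry, the list of rows, each a list of 4 numbers: the shift along the tool's x, y, z in m, then the turn about the tool's z in degrees. A call has exactly 8 rows; each row shifts and turns the pose as measured when the row begins, along the tool's axes as they then stand; what a row does not reach is not made up. A row lasts 1/10 s, in which the tool goes at most 50 mm and 8.59 degrees, less where a joint would pass 70% of its speed; a pose out of reach is approached as far as the arm can. A call is refused whole if a number of a shift passes 0.05 or a number of a turn 8.59, either way. A call with a gripper value outside its range is refused whole. "hand" is the closure, from -1 (fully open) to 1 (shut), so that 0 is half open, set as the call begins (left out, the last holds). The fingers move at their own pace and stop on an object; the grip force is fixed at half the most. Time passes only in rows, so rows that do not move let the fingers close, or fill a call up. It gives the time, the measured TCP pose, the force and the opening at its end, in the units of the state.
- bot.get_obs(): the state, without advancing time (a new reading comes with each control period).
- viewer.camera(name): name is "scene" or "top" or "wrist"; returns a dict with "image" (384x512x3 uint8, red, green, blue), "range_z" (384x512 float32, m along the optical axis (not along the pixel's ray), 0 where there is no reading), "camera_matrix" (3x3 intrinsics, pixels), "dist" ([k1, k2, p1, p2, k3] as OpenCV has them; the pictures are not rectified), "eye" and "rotation" of the camera in the world. Camera axes: x right, y down, z forward; pixel columns grow to the right and rows downward; lengths in m; the calibration is good to about 2 mm. A picture is of the moment at which its call begins.
- order.job_done(): hands the job in, once; it reports no verdict.
The state is a dict: "clock": time; "joint_pos": joint angles; "joint_vel": joint speeds; "tau": joint torques, N m; "eef_pos": TCP position; "tool_rot": TCP orientation; "ft_force": force on the tool from outside, world axes, zero at the start; "ft_torque": the same for the moment, N m; "grip_width": finger opening in m.
Only numpy, scipy, OpenCV 4.12 (cv2) and the standard library are available. Lean on these libraries where they do the work, as an engineer would, in place of code of your own. Each camera call takes 0.05 s, during which the arm holds its last target.

## Working session

There is one attempt and no reset: what is moved stays moved. The work goes in short steps, Python scripts to look and compute and a tool call to move; the robot and the scene stay as the last step left them, time stands still between calls to the robot, and variables do not carry over. Pictures are saved under pics/ and viewed, and the job is handed in when it is done.

Besides the shell and the picture viewer there is one more tool, called after "Request:" as name(argument=value, ...), one argument or row to a line, values as JSON. send_rows: Moves the arm, as the interface text tells. Its arguments: {"type":"object","properties":{"increments":{"type":"array","items":{"type":"array","items":{"type":"array","items":{"type":"number"}}}},"hand":{"type":"number"}},"required":["increments"]}

```bash
mkdir -p pics; python3 - <<'E'
from workcell import bot, viewer
import cv2,numpy as np
o=bot.get_obs()
for k,v in o.items(): print(k,np.round(v,4))
for n in ["scene","top","wrist"]:
    c=viewer.camera(n); cv2.imwrite(f"pics/{n}0.png",c["image"][:,:,::-1])
    np.savez(f"{n}0.npz",**c)
    print(n,np.round(c["eye"],3),np.round(c["rotation"],3).tolist(),np.round(c["camera_matrix"],1).tolist(),c["dist"])
E
```

```text
clock 0.0
joint_pos [ 1.341   0.2414  0.0037  1.3352 -0.      1.5708]
joint_vel [ 0.0006 -0.0015  0.0006 -0.0005 -0.0009 -0.0004]
tau [ 2.00000e-04 -3.72315e+01  2.52409e+01  1.69000e-02  1.00000e-04
 -0.00000e+00]
eef_pos [0.1137 0.4862 0.2029]
tool_rot [ 7.835e-01  6.214e-01 -8.000e-04  7.000e-04]
ft_force [ 0.1727  0.0191 -0.4184]
ft_torque [-0.0049  0.0115  0.0476]
grip_width 0.0852
scene [-0.669 -0.127  0.904] [0.643, -0.578, 0.342, -0.369] [[412.2, 0.0, 257.2], [0.0, 412.2, 192.5], [0.0, 0.0, 1.0]] [-0.10035069  0.          0.          0.          0.        ]
top [ 2.900e-02 -1.000e-03  1.291e+00] [-0.686, 0.688, -0.172, 0.163] [[381.3, 0.0, 256.6], [0.0, 381.3, 194.1], [0.0, 0.0, 1.0]] [-0.01572686  0.          0.          0.          0.        ]
wrist [0.032 0.505 0.374] [0.773, 0.613, 0.101, 0.129] [[317.7, 0.0, 253.6], [0.0, 317.7, 192.4], [0.0, 0.0, 1.0]] [-0.06348682  0.          0.          0.          0.        ]
```

View pics/scene0.png

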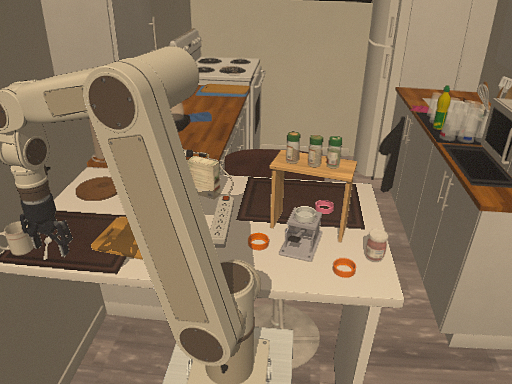

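View pics/top0.png

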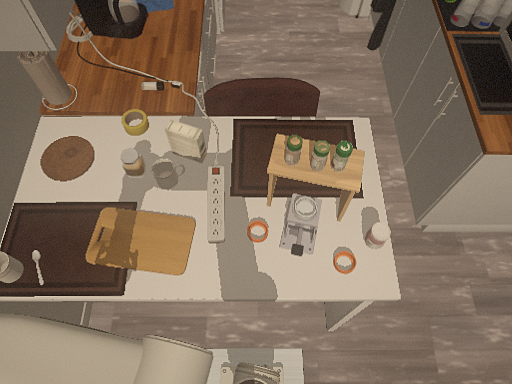

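View pics/wrist0.png

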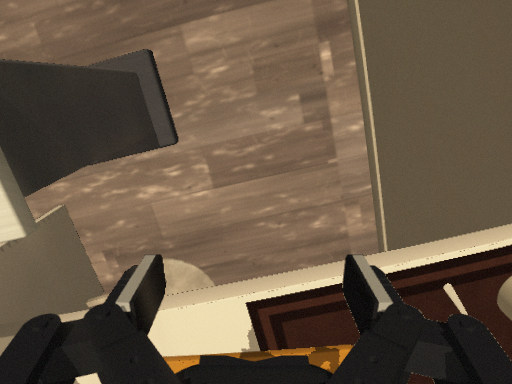

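```bash
cat > h.py <<'E'
import numpy as np,cv2
from scipy.spatial.transform import Rotation as R
def cloud(c):
    h,w=c["range_z"].shape
    uv=np.stack(np.meshgrid(np.arange(w),np.arange(h)),-1).reshape(-1,1,2).astype(np.float32)
    n=cv2.undistortPoints(uv,c["camera_matrix"],c["dist"]).reshape(h,w,2)
    d=np.dstack([n,np.ones((h,w))])
    Rm=R.from_quat(c["rotation"]).as_matrix()
    return (d*c["range_z"][...,None])@Rm.T+c["eye"], d@Rm.T
def onplane(c,u,v,z):
    n=cv2.undistortPoints(np.array([[[u,v]]],np.float64),c["camera_matrix"],c["dist"])[0,0]
    d=R.from_quat(c["rotation"]).as_matrix()@np.array([n[0],n[1],1]); e=np.asarray(c["eye"])
    return e+d*(z-e[2])/d[2]
E
python3 - <<'E'
from h import *
c=dict(np.load("top0.npz")); P,D=cloud(c)
for n,s in [("top",(0,0))]:
    im=c["image"][125:280,230:400,::-1]; cv2.imwrite("pics/topcrop.png",cv2.resize(im,None,fx=4,fy=3.8,interpolation=cv2.INTER_CUBIC)[:600])
s=dict(np.load("scene0.npz")); cv2.imwrite("pics/scrop.png",cv2.resize(s["image"][120:290,230:400,::-1],None,fx=3.5,fy=3.5,interpolation=cv2.INTER_CUBIC))
def rect(m,name,z=None):
    q=P[m]; r=cv2.minAreaRect(q[:,:2].astype(np.float32)); print(name,m.sum(),np.round(r[0],4),np.round(r[1],4),round(r[2],2),"z",np.round(np.median(q[:,2]),4))
roi=np.zeros(P.shape[:2],bool); roi[120:230,255:375]=1
rect(roi&(abs(P[...,2]-.276)<.004),"riser")
roi[:]=0; roi[195:285,75:205]=1
rect(roi&(abs(P[...,2]-.013)<.004),"board")
roi[:]=0; roi[190:262,270:330]=1
m=roi&(P[...,2]>.09)&(P[...,2]<.135)
for zl in np.arange(0.05,.14,.005):
    mm=roi&(abs(P[...,2]-zl)<.0025); print(round(zl,3),mm.sum(),np.round(P[mm].mean(0),3) if mm.any() else "")
hsv=cv2.cvtColor(c["image"],cv2.COLOR_RGB2HSV)
k=roi&(hsv[...,2]<60)&(P[...,2]>.05); rect(k,"paddle"); print(np.round(P[k].mean(0),4))
print([np.round(P[y,x],3).tolist() for x,y in [(300,205),(306,207),(297,249),(165,175),(378,235),(8,268),(257,232),(344,262)]])
E
```

```text
riser 2265 [ 0.6704 -0.2029] [0.2902 0.1538] 76.6 z 0.2771
board 4692 [0.5121 0.4092] [0.3119 0.4656] 2.32 z 0.0137
0.05 2 [ 0.585 -0.095  0.05 ]
0.055 3 [ 0.564 -0.134  0.056]
0.06 9 [ 0.542 -0.159  0.06 ]
0.065 10 [ 0.53  -0.171  0.066]
0.07 36 [ 0.536 -0.16   0.071]
0.075 77 [ 0.525 -0.168  0.075]
0.08 32 [ 0.522 -0.165  0.079]
0.085 14 [ 0.517 -0.16   0.085]
0.09 22 [ 0.521 -0.149  0.09 ]
0.095 46 [ 0.537 -0.176  0.095]
0.1 271 [ 0.575 -0.179  0.1  ]
0.105 269 [ 0.569 -0.178  0.105]
0.11 174 [ 0.562 -0.174  0.11 ]
0.115 111 [ 0.519 -0.164  0.115]
0.12 83 [ 0.518 -0.167  0.12 ]
0.125 64 [ 0.575 -0.181  0.125]
0.13 18 [ 0.595 -0.174  0.129]
0.135 3 [ 0.618 -0.093  0.134]
paddle 0 [0. 0.] [0. 0.] 0.0 z nan
[nan nan nan]
[[0.6, -0.167, 0.106], [0.593, -0.188, 0.105], [0.439, -0.148, 0.111], [0.774, 0.335, 0.011], [0.49, -0.422, 0.104], [0.383, 0.787, 0.085], [0.542, -0.02, 0.002], [0.429, -0.323, 0.003]]
  return _methods._mean(a, axis=axis, dtype=dtype,
  ret = ret.dtype.type(ret / rcount)
<stdin>:17: RuntimeWarning: Mean of empty slice.
  ret = um.true_divide(
```

View pics/topcrop.png

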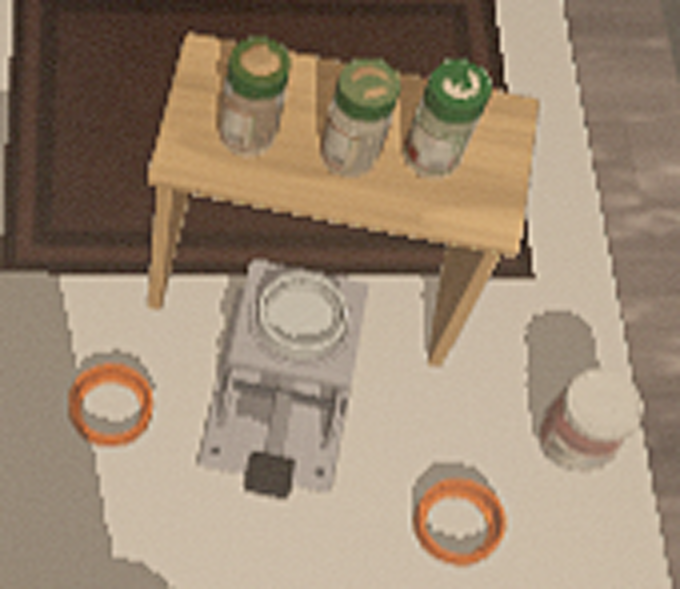

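View pics/scrop.png

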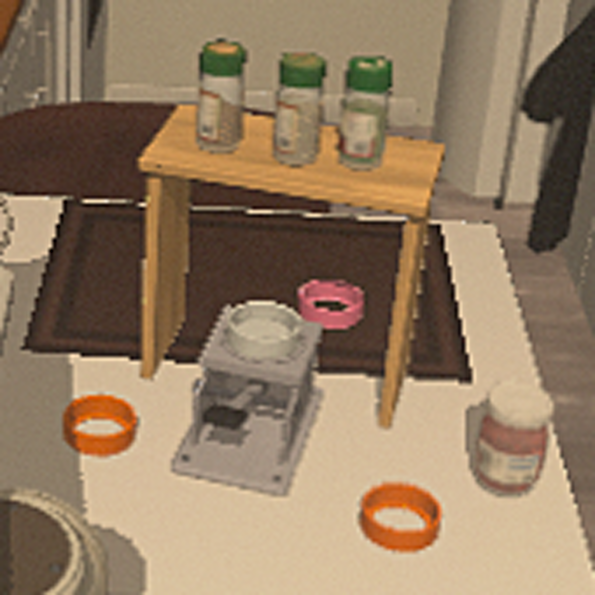

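```bash
python3 - <<'E'
from h import *
c=dict(np.load("top0.npz")); P,D=cloud(c); hsv=cv2.cvtColor(c["image"],cv2.COLOR_RGB2HSV)
print(hsv[240,150],hsv[170,310], hsv[207,306],hsv[225,320])
m=((hsv[...,1]>110)&(hsv[...,2]>110)&(hsv[...,0]>10)&(hsv[...,0]<25)).astype(np.uint8); m[:200]=0;m[285:]=0;m[:,:75]=0;m[:,210:]=0
m=cv2.morphologyEx(m,cv2.MORPH_CLOSE,np.ones((9,9)))
k=max(cv2.findContours(m,0,1)[0],key=cv2.contourArea)
q=np.array([onplane(c,*p[0],.013)[:2] for p in k],np.float32)
print("board",cv2.minAreaRect(q), onplane(c,305.75,207.1,.124),onplane(c,297.4,249.5,.112))
# ring: rim points by depth
roi=np.zeros(m.shape,bool); roi[190:225,285:325]=1
# plate top points & rim
mm=roi&(P[...,2]>.119)&(P[...,2]<.130)
ctr=np.array([.5838,-.1823]); r=np.hypot(*(P[...,:2]-ctr).transpose(2,0,1)); mm&=r<.05
q=P[mm][:,:2]; A=np.c_[2*q,np.ones(len(q))]; s=np.linalg.lstsq(A,(q**2).sum(1),rcond=None)[0]; print("ring",len(q),s[:2],np.sqrt(s[2]+s[:2]@s[:2]))
for nm,(u,v,z) in dict(mug=(165,175,.05)).items(): print(nm,onplane(c,u,v,z))
E
```

```text
[ 17 149 166] [ 16 119 174] [ 20  40 197] [ 19  47 199]
board ((0.5086714029312134, 0.39227670431137085), (0.3569503426551819, 0.21951338648796082), 81.88505554199219) [ 0.58346163 -0.18396322  0.124     ] [ 0.43696397 -0.148962    0.112     ]
ring 102 [ 0.58395074 -0.18225455] 0.0355209983721031
mug [0.75163454 0.32492172 0.05      ]
```

Request:
send_rows(
  hand=1,
  increments=[
    [[-0.05,0.03,0,0],[-0.05,0.03,0,0],[-0.05,0.03,0,0],[-0.05,0.03,0,0],[-0.05,0.03,0,0],[-0.05,0.03,0,0],[-0.05,0.03,0,0],[-0.05,0.03,0,0]],
  ],
)

```text
clock: 0.95
eef_pos: [0.2365, 0.1045, 0.2006]
tool_rot: [0.779, 0.628, -0.001, 0.002]
ft_force: [1.7, -0.1, 0.1]
grip_width: -0.0002
```

Request:
send_rows(
  increments=[
    [[-0.029,0.035,0.006,0],[-0.029,0.035,0.006,0],[-0.029,0.035,0.006,0],[-0.029,0.035,0.006,0],[-0.029,0.035,0.006,0],[-0.029,0.035,0.006,0],[-0.02,0.03,0.006,0],[0,0,0,0]],
  ],
)

```text
clock: 1.75
eef_pos: [0.4351, -0.1544, 0.159]
tool_rot: [0.782, 0.623, 0.002, 0.004]
ft_force: [-0.8, 0.5, -0.6]
grip_width: 0.0003
```

```bash
cat >> h.py <<'E'
def go(t):
    from workcell import bot
    o=bot.get_obs(); r=R.from_quat(o["tool_rot"]); p=np.array(o["eef_pos"]); M=r.as_matrix()
    print("t",round(float(o["clock"]),2),"pos",np.round(p,4),"z",np.round(M[:,2],3),"x",np.round(M[:,0],3),"F",np.round(o["ft_force"],1),"w",round(float(o["grip_width"]),4),"q",np.round(o["joint_pos"],2))
    d=M.T@(np.array(t)-p); print("tool delta",np.round(d,4))
E
python3 -c "
from h import *
go([.433,-.146,.15])"
```

```text
t 1.75 pos [ 0.4351 -0.1544  0.159 ] z [ 0.009 -0.004 -1.   ] x [ 0.224  0.975 -0.002] F [-0.8  0.5 -0.6] w 0.0003 q [-0.34  0.18 -0.19  1.19 -0.   -0.12]
tool delta [ 0.0077 -0.004   0.0089]
```

Request:
send_rows(
  increments=[
    [[0.008,-0.004,0.015,0],[0,0,0.015,0],[0,0,0.015,0],[0,0,0.015,0],[0,0,0.015,0],[0,0,0.015,0],[0,0,0.015,0],[0,0,0.01,0]],
  ],
)

```text
clock: 2.55
eef_pos: [0.4301, -0.1437, 0.042]
tool_rot: [0.782, 0.623, 0.001, 0.003]
ft_force: [-1.3, -1.1, 4.3]
grip_width: 0.0002
```

Request:
send_rows(
  increments=[
    [[0,0,0.006,0],[0,0,0.006,0],[0,0,0.006,0],[0,0,0.006,0],[0,0,0.006,0],[0,0,0.006,0],[0,0,0.006,0],[0,0,0,0]],
  ],
)

```text
clock: 3.35
eef_pos: [0.4354, -0.1449, 0.0097]
tool_rot: [0.782, 0.623, 0.005, 0.009]
ft_force: [-2.4, 0.7, -0.0]
grip_width: 0.0
```

```bash
python3 - <<'E'
from h import *
from workcell import viewer
for n in ["scene","top"]:
    c=viewer.camera(n); np.savez(n+"1.npz",**c); cv2.imwrite(f"pics/{n}1.png",cv2.resize(c["image"][120:290,230:400,::-1],None,fx=3.5,fy=3.5,interpolation=cv2.INTER_CUBIC))
go([.43,-.146,.2])
E
```

```text
t 3.45 pos [ 0.4359 -0.145   0.009 ] z [ 0.019 -0.008 -1.   ] x [ 0.223  0.975 -0.004] F [-7.   1.5 23. ] w -0.0003 q [-0.32  0.34 -0.43  0.78 -0.   -0.09]
tool delta [-0.003  -0.0015 -0.1911]
```

View pics/scene1.png

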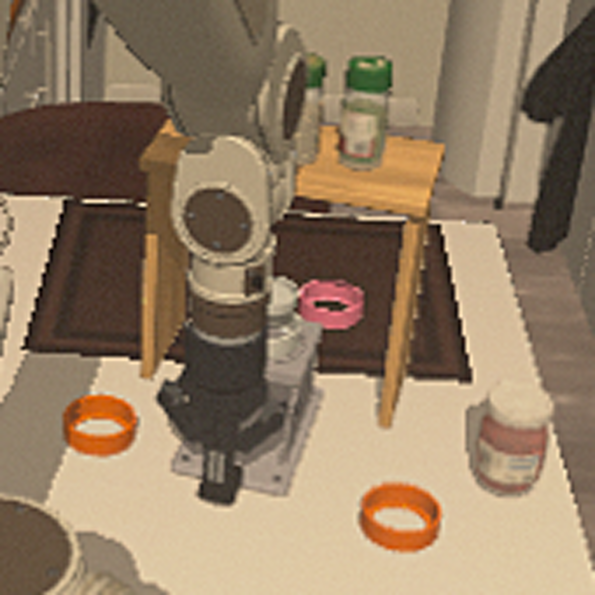

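View pics/top1.png

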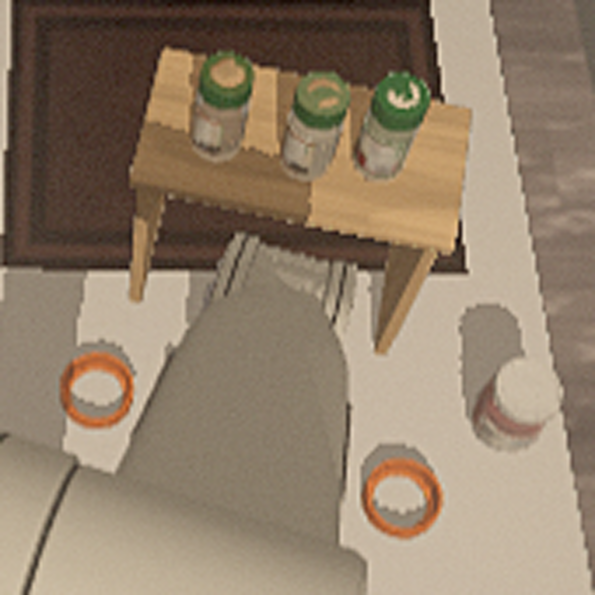

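Request:
send_rows(
  increments=[
    [[0,-0.02,-0.01,0],[0,-0.02,-0.03,0],[0,0,-0.04,0],[0,0,-0.04,0],[0,0,-0.04,0],[0,0,-0.03,0],[0,0,0,0],[0,0,0,0]],
  ],
)

```text
clock: 4.25
eef_pos: [0.3873, -0.1298, 0.1995]
tool_rot: [0.781, 0.624, 0.005, 0.002]
ft_force: [0.3, 0.1, -0.2]
grip_width: 0.0001
```

```bash
python3 - <<'E'
from h import *
from workcell import viewer
c=viewer.camera("scene"); np.savez("scene2.npz",**c); cv2.imwrite(f"pics/scene2.png",cv2.resize(c["image"][120:290,230:400,::-1],None,fx=3.5,fy=3.5,interpolation=cv2.INTER_CUBIC))
c=viewer.camera("wrist"); cv2.imwrite(f"pics/wrist2.png",c["image"][:,:,::-1])
go([.43,-.146,.2])
E
```

```text
t 4.35 pos [ 0.3869 -0.1298  0.1987] z [ 0.008  0.004 -1.   ] x [0.222 0.975 0.005] F [-0.  -0.1 -0.6] w 0.0 q [-0.33  0.06 -0.23  1.28  0.01 -0.11]
tool delta [-0.0063  0.0457 -0.001 ]
```

View pics/scene2.png

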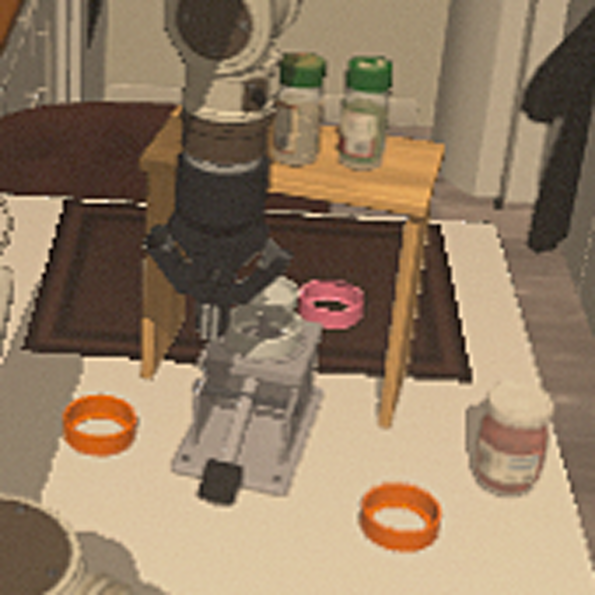

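View pics/wrist2.png

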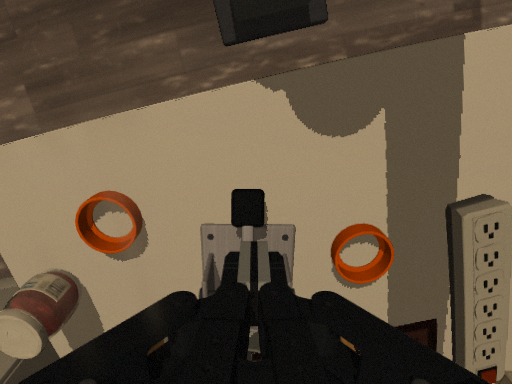

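Request:
send_rows(
  increments=[
    [[0.04,-0.01,-0.03,0],[0.04,0,-0.03,0],[0.04,0,-0.02,0],[0.04,0,-0.02,0],[0.04,0,0,0],[0.02,0,0,0],[0,0,0,0],[0,0,0,0]],
  ],
)

```text
clock: 5.15
eef_pos: [0.4218, 0.0937, 0.2883]
tool_rot: [0.783, 0.622, -0.006, -0.009]
ft_force: [-0.8, -0.2, -0.2]
grip_width: -0.0003
```

```bash
python3 - <<'E'
from h import *
from workcell import viewer
for n in ["scene","top"]:
    c=viewer.camera(n); np.savez(n+"3.npz",**c)
    v0,u0=(185,270) if n=="scene" else (175,260)
    cv2.imwrite(f"pics/{n}3.png",cv2.resize(c["image"][v0:v0+90,u0:u0+80,::-1],None,fx=6.5,fy=6.5,interpolation=cv2.INTER_CUBIC))
go([.43,-.146,.2])
E
```

```text
t 5.25 pos [0.4217 0.0929 0.2886] z [-0.02   0.006 -1.   ] x [0.229 0.974 0.002] F [ 0.   0.3 -0.6] w -0.0001 q [0.21 0.1  0.05 1.54 0.01 0.44]
tool delta [-0.2308  0.0645  0.0869]
```

View pics/scene3.png

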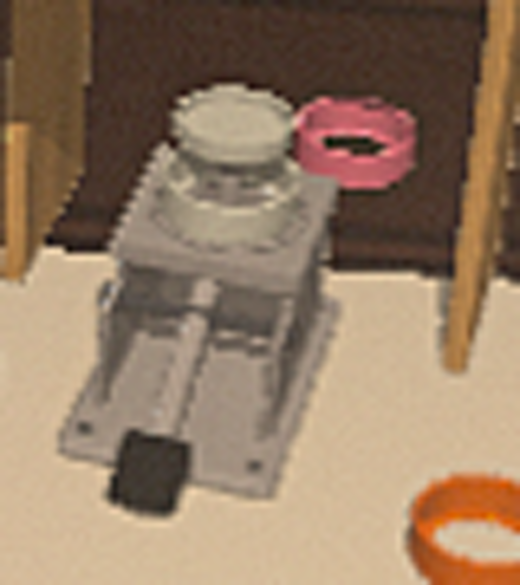

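View pics/top3.png

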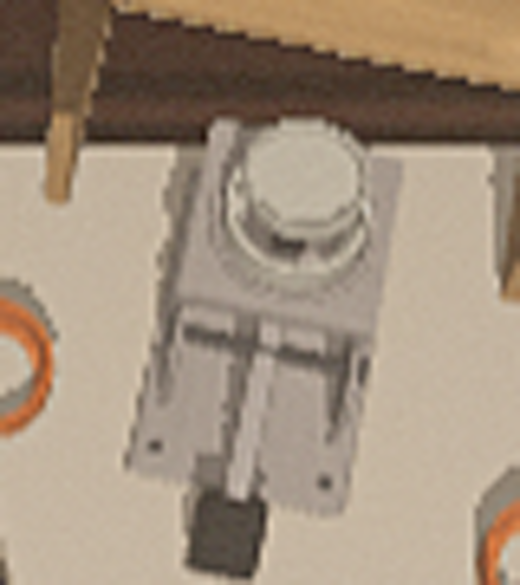

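```bash
python3 - <<'E'
from h import *
c=dict(np.load("top3.npz")); s=dict(np.load("scene3.npz"))
print(onplane(c,260+303/6.5,175+183/6.5,.159), onplane(s,270+237/6.5,185+122/6.5,.159))
for d in (c,s):
    P,_=cloud(d); r=np.hypot(P[...,0]-.584,P[...,1]+.1825); m=(r<.04)&(abs(P[...,2]-.155)<.012)
    q=P[m]; print(m.sum(),np.median(q[:,2]),q[:,2].max(),cv2.minEnclosingCircle(q[:,:2].astype(np.float32)))
E
```

```text
[ 0.5812717  -0.18226927  0.159     ] [ 0.57723265 -0.18707314  0.159     ]
284 0.15436042414591422 0.16600799982685666 ((0.5849803686141968, -0.18270638585090637), 0.03299718722701073)
180 0.1529462758173043 0.1611298736397977 ((0.5850279331207275, -0.18442802131175995), 0.03496652841567993)
```

Request:
send_rows(
  hand=-1,
  increments=[
    [[0.02,0.04,-0.02,0],[0,0.04,-0.02,0],[0,0.04,0,0],[0,0.04,0,0],[0,0.04,0,0],[0,0.04,0,0],[0,0.04,0,0],[0,0,0,0]],
  ],
)

```text
clock: 6.05
eef_pos: [0.6903, 0.0326, 0.3077]
tool_rot: [0.788, 0.615, -0.017, -0.015]
ft_force: [-0.3, -0.5, -2.2]
grip_width: 0.0855
```

```bash
python3 -c "
from h import *
go([.43,-.146,.2])"
```

```text
t 6.05 pos [0.6903 0.0326 0.3077] z [-0.045  0.001 -0.999] x [ 0.244  0.97  -0.01 ] F [-0.3 -0.5 -2.2] w 0.0855 q [0.05 0.79 1.16 1.99 0.   0.29]
tool delta [-0.2356 -0.2038  0.1191]
```

Request:
send_rows(
  increments=[
    [[0,0.03,0,0],[0,0.03,0,0],[0,0.03,0,0],[0,0.03,0,0],[0,0.03,0,0],[0,0.03,0,0],[0,0.03,0,0],[0,0,0,0]],
  ],
)

```text
clock: 6.85
eef_pos: [0.796, -0.0308, 0.242]
tool_rot: [0.791, 0.61, 0.031, 0.024]
ft_force: [0.2, -0.4, -0.8]
grip_width: 0.0856
```

```bash
python3 -c "
from h import *
go([.43,-.146,.2])"
```

```text
t 6.85 pos [ 0.796  -0.0308  0.242 ] z [ 0.08  -0.    -0.997] x [0.253 0.967 0.02 ] F [ 0.2 -0.4 -0.8] w 0.0856 q [-0.04  0.93  1.27  1.83  0.    0.22]
tool delta [-0.2049 -0.3269  0.0128]
```

Request:
send_rows(
  increments=[
    [[0.04,0,-0.02,0],[0.04,0,-0.02,0],[0.04,0.02,-0.04,0],[0.02,0.02,-0.04,0],[0,0.02,-0.04,0],[0,0.02,-0.04,0],[0,0.02,-0.04,0],[0,0.02,-0.04,0]],
  ],
)

```text
clock: 7.65
eef_pos: [0.7465, 0.0571, 0.4371]
tool_rot: [0.783, 0.605, 0.117, 0.078]
ft_force: [0.2, -0.4, 0.2]
grip_width: 0.0854
```

```bash
python3 -c "
from h import *
go([.43,-.146,.2])"
```

```text
t 7.65 pos [0.7465 0.0571 0.4371] z [ 0.279  0.019 -0.96 ] x [0.24  0.967 0.089] F [ 0.2 -0.4  0.2] w 0.0854 q [ 0.08  0.68  1.27  1.89 -0.    0.33]
tool delta [-0.2933 -0.3052  0.1356]
```

Request:
send_rows(
  increments=[
    [[-0.01,0.02,-0.03,-6],[-0.01,0.02,-0.03,-6],[-0.01,0.02,-0.03,-6],[-0.01,0.02,-0.03,0],[-0.01,0.02,-0.03,0],[0,0.02,-0.03,0],[0,0.02,-0.03,0],[0,0,0,0]],
  ],
)

```text
clock: 8.45
eef_pos: [0.6886, -0.0024, 0.5852]
tool_rot: [0.664, 0.709, 0.171, 0.166]
ft_force: [-1.0, 0.1, 0.0]
grip_width: 0.0855
```

```bash
python3 -c "
from h import *
go([.43,-.146,.2])"
```

```text
t 8.45 pos [ 0.6886 -0.0024  0.5852] z [ 0.463  0.023 -0.886] x [-0.063  0.998 -0.007] F [-1.   0.1  0. ] w 0.0855 q [-0.02  0.47  1.28  1.9   0.03 -0.08]
tool delta [-0.1242 -0.4157  0.2184]
```

```bash
python3 -c "
from h import *
go([.46,-.16,.42])"
```

```text
t 8.45 pos [ 0.6886 -0.0024  0.5852] z [ 0.463  0.023 -0.886] x [-0.063  0.998 -0.007] F [-1.   0.1  0. ] w 0.0855 q [-0.02  0.47  1.28  1.9   0.03 -0.08]
tool delta [-0.1417 -0.288   0.0371]
```

Request:
send_rows(
  increments=[
    [[-0.01,-0.04,0,0],[-0.02,-0.042,0.004,0],[-0.022,-0.042,0.006,0],[-0.022,-0.042,0.006,0],[-0.022,-0.042,0.006,0],[-0.022,-0.042,0.006,0],[-0.022,-0.042,0.006,0],[0,0,0,0]],
  ],
)

```text
clock: 9.25
eef_pos: [0.4734, -0.1483, 0.4125]
tool_rot: [0.664, 0.712, 0.169, 0.156]
ft_force: [0.1, -0.1, -0.3]
grip_width: 0.0855
```

```bash
python3 -c "
from h import *
go([.53,-.186,.252])"
```

```text
t 9.25 pos [ 0.4734 -0.1483  0.4125] z [ 0.447  0.033 -0.894] x [-0.07   0.998  0.002] F [ 0.1 -0.1 -0.3] w 0.0855 q [-0.46 -0.13  0.04  1.33  0.23 -0.48]
tool delta [-0.0419 -0.0237  0.1675]
```

Request:
send_rows(
  increments=[
    [[-0.006,-0.004,0.024,0],[-0.006,-0.004,0.024,0],[-0.006,-0.004,0.024,0],[-0.006,-0.004,0.024,0],[-0.006,-0.004,0.024,0],[-0.006,-0.004,0.024,0],[-0.006,0,0.024,0],[0,0,0,0]],
  ],
)

```text
clock: 10.05
eef_pos: [0.5371, -0.1837, 0.2449]
tool_rot: [0.663, 0.712, 0.171, 0.155]
ft_force: [-0.7, -0.1, 0.7]
grip_width: 0.0854
```

```bash
python3 - <<'E'
from h import *
from workcell import viewer
for n in ["scene","wrist"]:
    c=viewer.camera(n); np.savez(n+"4.npz",**c)
    im=c["image"][...,::-1]
    if n=="scene": im=cv2.resize(im[150:270,240:360],None,fx=5,fy=5,interpolation=cv2.INTER_CUBIC)
    cv2.imwrite(f"pics/{n}4.png",im)
    if n=="wrist":
        # project base centre
        Rm=R.from_quat(c["rotation"]); 
        for p in ([.584,-.183,.159],[.584,-.183,.147]):
            q,_=cv2.projectPoints(np.array([p]),Rm.inv().as_rotvec(),-Rm.inv().apply(c["eye"]),c["camera_matrix"],c["dist"]); print(q)
go([.588,-.183,.146])
E
```

```text
[[[250.12341104 185.17899008]]]
[[[250.15015094 176.03686005]]]
t 10.15 pos [ 0.5379 -0.1841  0.2487] z [ 0.451  0.036 -0.892] x [-0.072  0.997  0.004] F [-0.  -0.7 -0.6] w 0.0852 q [-0.47  0.03 -0.24  0.89  0.24 -0.49]
tool delta [-0.0029 -0.0018  0.1142]
```

View pics/wrist4.png

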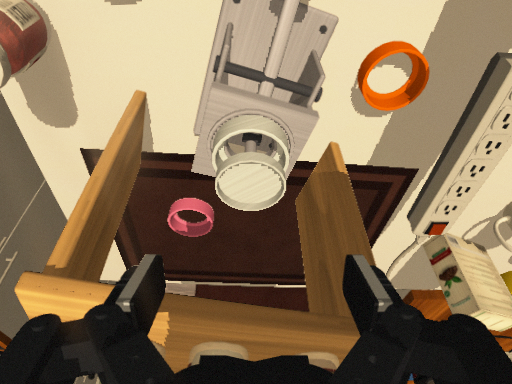

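View pics/scene4.png

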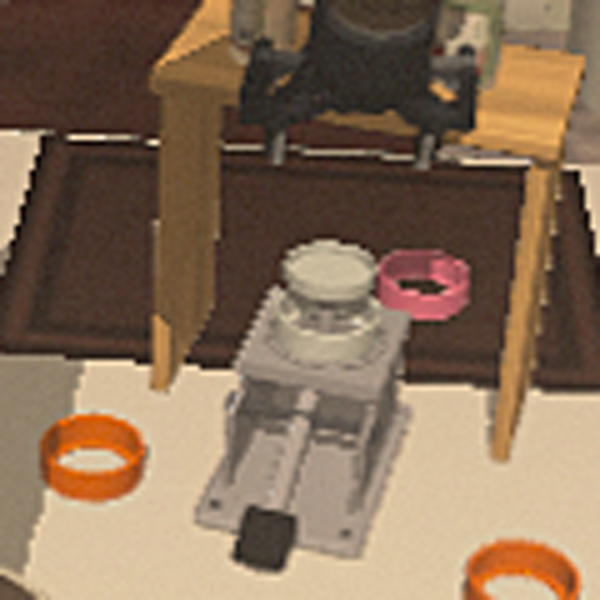

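Request:
send_rows(
  increments=[
    [[-0.001,-0.001,0.016,0],[-0.001,-0.001,0.016,0],[0,0,0.016,0],[0,0,0.016,0],[0,0,0.016,0],[0,0,0.015,0],[0,0,0.012,0],[0,0,0,0]],
  ],
)

```text
clock: 10.95
eef_pos: [0.5966, -0.183, 0.1695]
tool_rot: [0.658, 0.712, 0.177, 0.169]
ft_force: [-1.0, 0.1, 0.1]
grip_width: 0.0852
```

```bash
python3 - <<'E'
from h import *
from workcell import viewer
for n in ["scene","wrist"]:
    c=viewer.camera(n); np.savez(n+"5.npz",**c)
    im=c["image"][...,::-1]
    if n=="scene": im=cv2.resize(im[150:270,240:360],None,fx=5,fy=5,interpolation=cv2.INTER_CUBIC)
    cv2.imwrite(f"pics/{n}5.png",im)
go([.588,-.183,.146])
E
```

```text
t 11.05 pos [ 0.5969 -0.1835  0.171 ] z [ 0.476  0.028 -0.879] x [-0.075  0.997 -0.009] F [0.3 0.4 0.2] w 0.0854 q [-0.41  0.17 -0.31  0.64  0.22 -0.44]
tool delta [ 0.0014 -0.0197  0.0177]
```

View pics/wrist5.png

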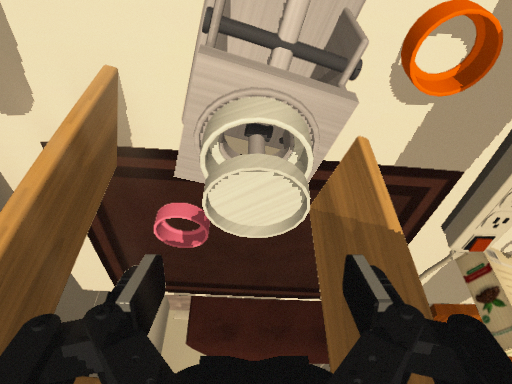

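View pics/scene5.png

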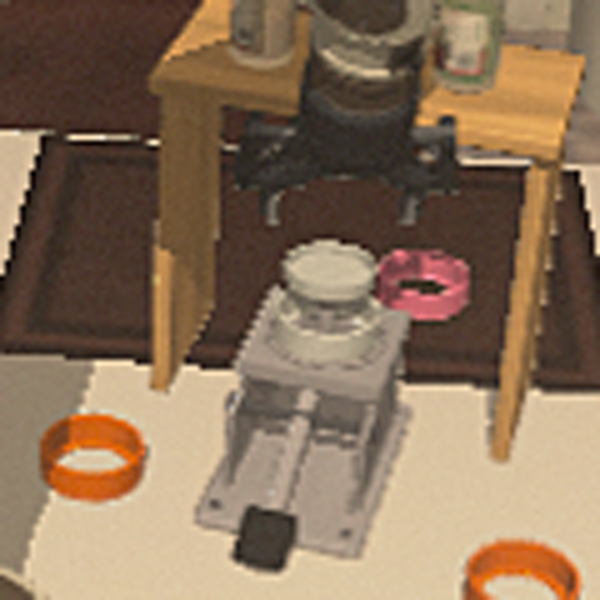

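Request:
send_rows(
  increments=[
    [[0,-0.012,0,0],[0,-0.01,0,0],[0.001,-0.002,0.004,0],[0,-0.001,0.004,0],[0,-0.001,0.004,0],[0,-0.001,0.003,0],[0,0,0,0],[0,0,0,0]],
  ],
)

```text
clock: 11.85
eef_pos: [0.5789, -0.185, 0.1456]
tool_rot: [0.658, 0.711, 0.178, 0.172]
ft_force: [-0.2, -0.2, -0.1]
grip_width: 0.0856
```

```bash
python3 - <<'E'
from h import *
go([.588,-.183,.146])
E
```

```text
t 11.85 pos [ 0.5789 -0.185   0.1456] z [ 0.479  0.026 -0.877] x [-0.074  0.997 -0.011] F [-0.2 -0.2 -0.1] w 0.0856 q [-0.43  0.17 -0.39  0.56  0.23 -0.46]
tool delta [0.0013 0.0083 0.004 ]
```

Request:
send_rows(
  increments=[
    [[0.001,0.006,0.002,0],[0,0.002,0.001,0],[0,0,0,0],[0,0,0,0],[0,0,0,0],[0,0,0,0],[0,0,0,0],[0,0,0,0]],
  ],
)

```text
clock: 12.65
eef_pos: [0.5889, -0.1832, 0.1476]
tool_rot: [0.658, 0.711, 0.178, 0.173]
ft_force: [-0.1, -0.6, 0.3]
grip_width: 0.0853
```

```bash
python3 - <<'E'
from h import *
from workcell import viewer
for n in ["scene","wrist"]:
    c=viewer.camera(n); np.savez(n+"6.npz",**c)
    im=c["image"][...,::-1]
    if n=="scene": im=cv2.resize(im[150:270,240:360],None,fx=5,fy=5,interpolation=cv2.INTER_CUBIC)
    cv2.imwrite(f"pics/{n}6.png",im)
go([.588,-.183,.146])
E
```

```text
t 12.75 pos [ 0.5889 -0.1832  0.1475] z [ 0.48   0.026 -0.877] x [-0.074  0.997 -0.011] F [-0.7  0.4 -0.3] w 0.0852 q [-0.42  0.18 -0.37  0.57  0.22 -0.45]
tool delta [ 0.0003 -0.0015  0.0009]
```

View pics/wrist6.png

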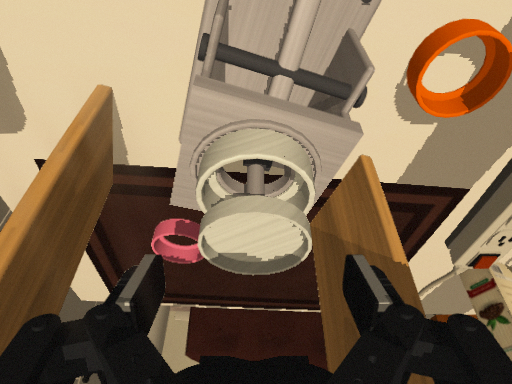

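View pics/scene6.png

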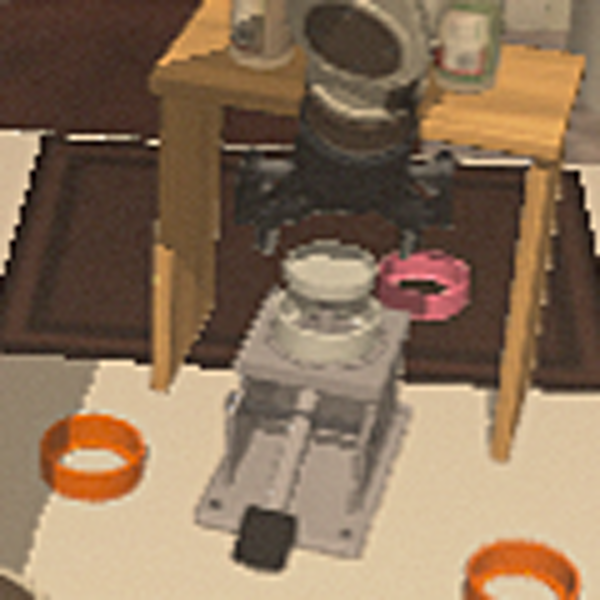

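```bash
python3 - <<'E'
from h import *
from workcell import bot
o=bot.get_obs(); M=R.from_quat(o["tool_rot"]).as_matrix(); t=np.array(o["eef_pos"])
for n in("wrist","scene"):
    c=dict(np.load(n+"6.npz")); Ri=R.from_quat(c["rotation"]).inv()
    for z in (-.03,-.02,-.008,0,.011):
        pts=np.array([t+M@np.array([x,y,z]) for x in(-.0425,.0425) for y in (-.011,.011)])
        q,_=cv2.projectPoints(pts,Ri.as_rotvec(),-Ri.apply(c["eye"]),c["camera_matrix"],c["dist"]); q=q[:,0]
        if n=="scene": q=(q-[240,150])*5
        print(n,z,np.round(q).tolist())
    pts=np.array([[.584,-.183,.159],[.584,-.183,.147]]);q,_=cv2.projectPoints(pts,Ri.as_rotvec(),-Ri.apply(c["eye"]),c["camera_matrix"],c["dist"]); q=q[:,0]
    print(np.round((q-[240,150])*5 if n=="scene" else q))
E
```

```text
wrist -0.03 [[168.0, 239.0], [172.0, 277.0], [339.0, 239.0], [335.0, 277.0]]
wrist -0.02 [[173.0, 230.0], [176.0, 266.0], [334.0, 230.0], [331.0, 267.0]]
wrist -0.008 [[178.0, 221.0], [181.0, 255.0], [329.0, 221.0], [326.0, 255.0]]
wrist 0 [[181.0, 215.0], [184.0, 249.0], [326.0, 215.0], [323.0, 249.0]]
wrist 0.011 [[185.0, 208.0], [187.0, 240.0], [322.0, 208.0], [320.0, 240.0]]
[[254. 244.]
 [255. 227.]]
scene -0.03 [[391.0, 267.0], [390.0, 240.0], [269.0, 265.0], [268.0, 238.0]]
scene -0.02 [[390.0, 274.0], [388.0, 247.0], [268.0, 272.0], [267.0, 245.0]]
scene -0.008 [[388.0, 283.0], [386.0, 256.0], [267.0, 281.0], [266.0, 254.0]]
scene 0 [[386.0, 288.0], [385.0, 261.0], [266.0, 286.0], [265.0, 260.0]]
scene 0.011 [[385.0, 296.0], [383.0, 269.0], [265.0, 294.0], [264.0, 267.0]]
[[326. 264.]
 [325. 278.]]
```

```bash
python3 - <<'E'
from h import *
from workcell import bot
c=dict(np.load("scene3.npz")); P,_=cloud(c); hsv=cv2.cvtColor(c["image"],cv2.COLOR_RGB2HSV)
r=np.hypot(P[...,0]-.4217,P[...,1]-.0929); m=(r<.06)&(P[...,2]>.1)&(P[...,2]<.5)
z=np.sort(P[m][:,2]); print("shut upright: TCP z .2886, lowest pts",z[:15],m.sum())
i=P[m][np.argsort(P[m][:,2])[:10]]; print(i.mean(0))
c=dict(np.load("scene2.npz")); P,_=cloud(c); r=np.hypot(P[...,0]-.387,P[...,1]+.13); m=(r<.04)&(P[...,2]>.13)&(P[...,2]<.3); print("TCP .1987",np.sort(P[m][:,2])[:12])
o=bot.get_obs(); M=R.from_quat(o["tool_rot"]).as_matrix(); t=np.array(o["eef_pos"])
c=dict(np.load("scene6.npz")); P,_=cloud(c); L=(P-t)@M
hsv=cv2.cvtColor(c["image"],cv2.COLOR_RGB2HSV)
m=(abs(L[...,1])<.03)&(abs(abs(L[...,0])-.05)<.012)&(abs(L[...,2])<.1)&(P[...,2]>.05)
q=L[m]; q=q[np.argsort(-q[:,2])]; print(np.round(q[:25],3))
E
```

```text
shut upright: TCP z .2886, lowest pts [0.31795615 0.31935216 0.31946641 0.31995424 0.32015654 0.32041022
 0.32142788 0.32151219 0.32293997 0.32354309 0.32424997 0.32464737
 0.32478884 0.32484062 0.32547408] 1324
[0.41201388 0.09264191 0.32067189]
TCP .1987 [0.22909186 0.23036555 0.23128653 0.23166442 0.23221446 0.2323343
 0.23360018 0.23468112 0.23495557 0.2355926  0.23566727 0.2360679 ]
[[-0.061 -0.022  0.08 ]
 [-0.061 -0.021  0.074]
 [-0.054  0.007  0.064]
 [-0.046  0.01   0.062]
 [ 0.039  0.007  0.059]
 [-0.045  0.004  0.058]
 [-0.06   0.003  0.057]
 [ 0.043  0.001  0.056]
 [-0.059 -0.006  0.055]
 [-0.056  0.002  0.054]
 [-0.052 -0.007  0.054]
 [-0.048  0.001  0.054]
 [-0.055 -0.003  0.054]
 [-0.044 -0.003  0.053]
 [ 0.04  -0.001  0.052]
 [ 0.044 -0.01   0.051]
 [-0.062 -0.017  0.05 ]
 [-0.059 -0.005  0.05 ]
 [-0.048 -0.005  0.05 ]
 [ 0.04  -0.006  0.05 ]
 [-0.051 -0.005  0.05 ]
 [-0.047 -0.009  0.049]
 [-0.054 -0.013  0.049]
 [-0.058 -0.014  0.048]
 [ 0.044 -0.008  0.047]]
```

Request:
send_rows(
  increments=[
    [[0,-0.002,0.006,0],[0,-0.001,0.006,0],[0,-0.001,0.006,0],[0,-0.001,0.006,0],[0,-0.001,0.006,0],[0,0,0,0],[0,0,0,0],[0,0,0,0]],
  ],
)

```text
clock: 13.55
eef_pos: [0.5983, -0.1825, 0.1143]
tool_rot: [0.658, 0.711, 0.178, 0.172]
ft_force: [0.0, 0.3, -0.0]
grip_width: 0.0853
```

```bash
cat > look.py <<'E'
from h import *
from workcell import viewer
import sys
k=sys.argv[1]
for n in ["scene","wrist"]:
    c=viewer.camera(n); np.savez(n+k+".npz",**c)
    im=c["image"][...,::-1]
    if n=="scene": im=cv2.resize(im[170:250,260:340],None,fx=7,fy=7,interpolation=cv2.INTER_CUBIC)
    cv2.imwrite(f"pics/{n}{k}.png",im)
go([.609,-.182,.1065])
E
python3 look.py 7
```

```text
t 13.65 pos [ 0.5984 -0.1826  0.1146] z [ 0.478  0.027 -0.878] x [-0.074  0.997 -0.01 ] F [-0.2  0.4  0.8] w 0.0854 q [-0.41  0.23 -0.4   0.49  0.22 -0.44]
tool delta [-0.0001  0.0054  0.0122]
```

View pics/wrist7.png

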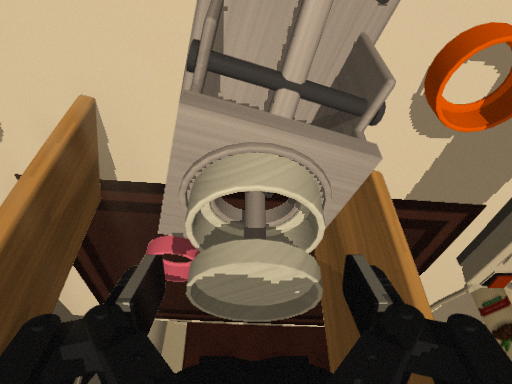

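View pics/scene7.png

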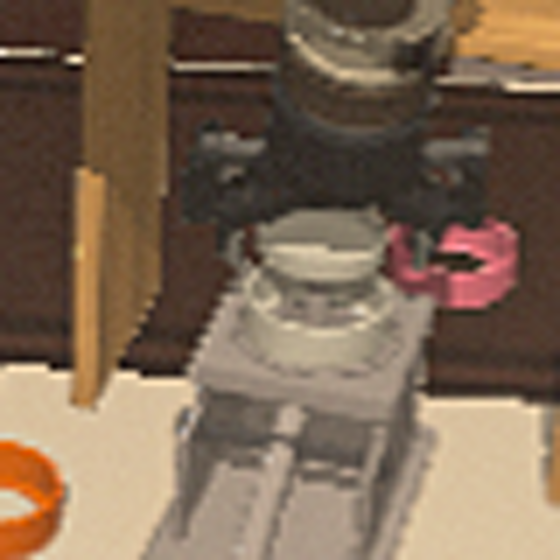

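Request:
send_rows(
  increments=[
    [[0,0.002,0.005,0],[0,0.002,0.005,0],[0,0.001,0.005,0],[0,0.001,0.003,0],[0,0,0,0],[0,0,0,0],[0,0,0,0],[0,0,0,0]],
  ],
)

```text
clock: 14.45
eef_pos: [0.6141, -0.1817, 0.1012]
tool_rot: [0.658, 0.711, 0.178, 0.172]
ft_force: [0.2, 0.3, -0.5]
grip_width: 0.0852
```

```bash
python3 look.py 8
```

```text
t 14.55 pos [ 0.6141 -0.1818  0.1013] z [ 0.48   0.026 -0.877] x [-0.074  0.997 -0.011] F [-0.3  0.3 -1. ] w 0.0854 q [-0.4   0.28 -0.38  0.46  0.21 -0.42]
tool delta [ 0.0001 -0.002  -0.0071]
```

View pics/wrist8.png

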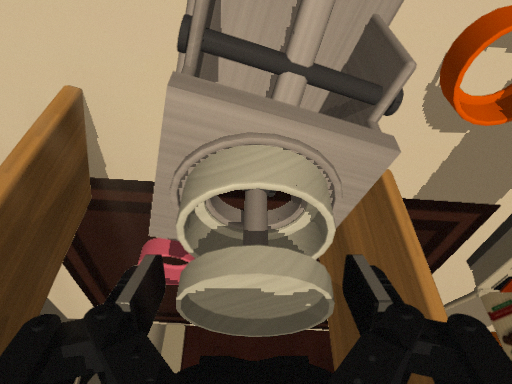

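View pics/scene8.png

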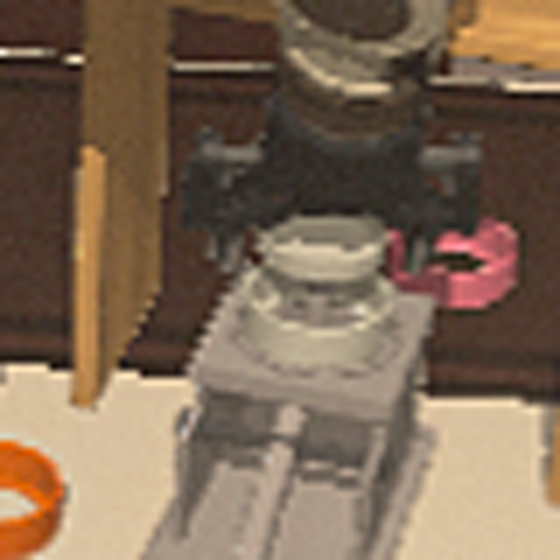

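Request:
send_rows(
  hand=1,
  increments=[
    [[0,0,-0.003,0],[0,0,0,0],[0,0,0,0],[0,0,0,0],[0,0,0,0],[0,0,0,0],[0,0,0,0],[0,0,0,0]],
  ],
)

```text
clock: 15.35
eef_pos: [0.6124, -0.182, 0.1046]
tool_rot: [0.658, 0.711, 0.178, 0.173]
ft_force: [0.2, -0.3, 0.6]
grip_width: 0.0623
```

```bash
python3 look.py 9
```

```text
t 15.45 pos [ 0.6124 -0.182   0.1046] z [ 0.48   0.026 -0.877] x [-0.074  0.997 -0.011] F [0.1 1.  0.2] w 0.0623 q [-0.4   0.27 -0.38  0.46  0.21 -0.43]
tool delta [ 0.0002 -0.0021 -0.0033]
```

View pics/wrist9.png

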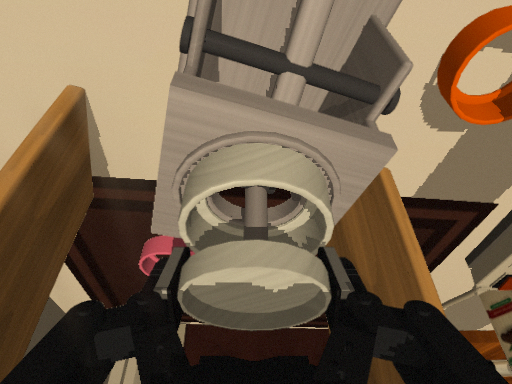

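View pics/scene9.png

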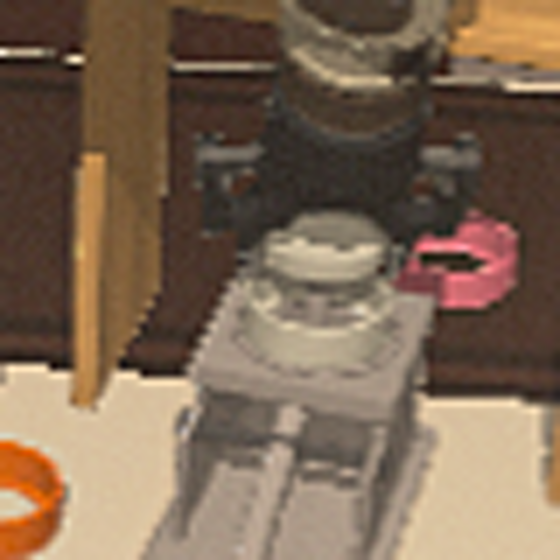

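Request:
send_rows(
  increments=[
    [[0,-0.001,-0.008,0],[0,-0.004,-0.012,0],[0,-0.014,-0.014,0],[0,-0.018,-0.016,0],[0,-0.02,-0.016,0],[0,-0.02,-0.016,0],[0,-0.02,-0.016,0],[0,-0.01,-0.01,0]],
  ],
)

```text
clock: 16.25
eef_pos: [0.4594, -0.1918, 0.1523]
tool_rot: [0.657, 0.712, 0.178, 0.173]
ft_force: [0.4, -0.7, -0.8]
grip_width: 0.0622
```

```bash
python3 look.py 10
```

```text
t 16.35 pos [ 0.4602 -0.1923  0.1529] z [ 0.482  0.024 -0.876] x [-0.075  0.997 -0.014] F [ 0.5  0.8 -0.8] w 0.0621 q [-0.59 -0.04 -0.59  0.6   0.29 -0.6 ]
tool delta [-0.0002  0.1083  0.1126]
```

View pics/wrist10.png

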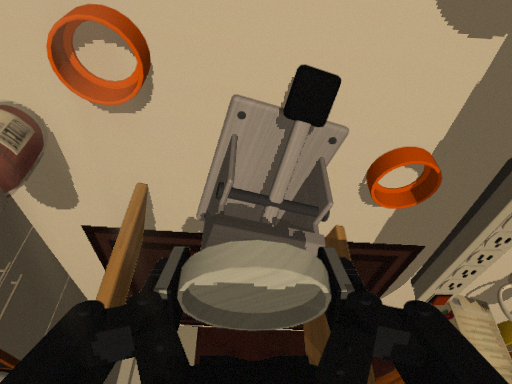

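View pics/scene10.png

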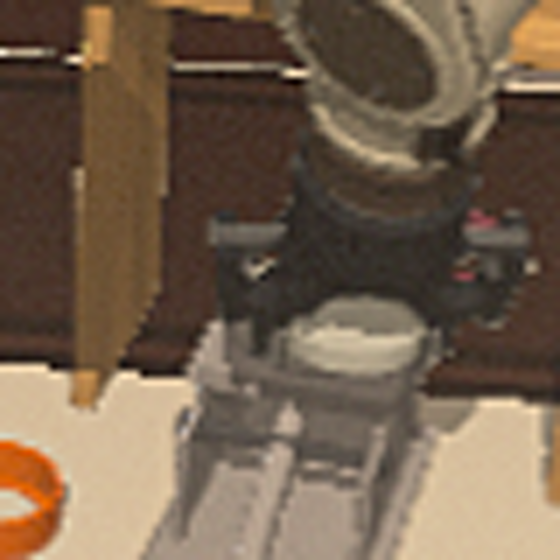

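Request:
send_rows(
  increments=[
    [[0.02,0.002,0,0],[0.035,0.005,0,0],[0.04,0.01,0.005,0],[0.04,0.01,0.005,0],[0.04,0.01,0.005,0],[0.04,0.01,0.005,0],[0.04,0.01,0.005,0],[0.04,0.01,0.005,0]],
  ],
)

```text
clock: 17.15
eef_pos: [0.5192, 0.1122, 0.1623]
tool_rot: [0.661, 0.705, 0.182, 0.182]
ft_force: [0.9, -0.7, -1.0]
grip_width: 0.0627
```

```bash
python3 -c "
from h import *
go([.537,.393,.05])"
```

```text
t 17.15 pos [0.5192 0.1122 0.1623] z [ 0.497  0.016 -0.868] x [-0.061  0.998 -0.016] F [ 0.9 -0.7 -1. ] w 0.0627 q [ 0.29 -0.04 -0.58  0.52 -0.13  0.19]
tool delta [ 0.281  -0.0233  0.1107]
```

Request:
send_rows(
  increments=[
    [[0.04,-0.001,0.01,0],[0.04,-0.002,0.014,0],[0.04,-0.003,0.014,0],[0.04,-0.003,0.014,0],[0.04,-0.003,0.014,0],[0.04,-0.003,0.014,0],[0.03,-0.003,0.01,0],[0,0,0,0]],
  ],
)

```text
clock: 17.95
eef_pos: [0.5352, 0.4095, 0.074]
tool_rot: [0.656, 0.707, 0.192, 0.181]
ft_force: [0.1, 0.2, -0.5]
grip_width: 0.0625
```

```bash
python3 - <<'E'
from h import *
from workcell import viewer
for n in ["scene","top","wrist"]:
    c=viewer.camera(n); np.savez(n+"11.npz",**c); cv2.imwrite(f"pics/{n}11.png",c["image"][:,:,::-1])
go([.537,.393,0])
E
```

```text
t 18.1 pos [0.5355 0.4046 0.0752] z [ 0.509  0.03  -0.86 ] x [-0.069  0.998 -0.007] F [ 0.  -0.3 -0.7] w 0.0622 q [ 0.82  0.4  -0.29  0.48 -0.36  0.68]
tool delta [-0.0112 -0.0378  0.0651]
```

View pics/wrist11.png

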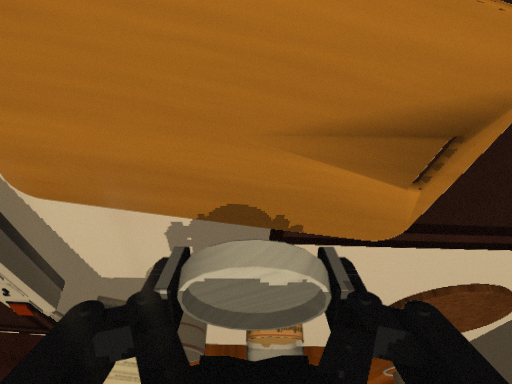

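View pics/scene11.png

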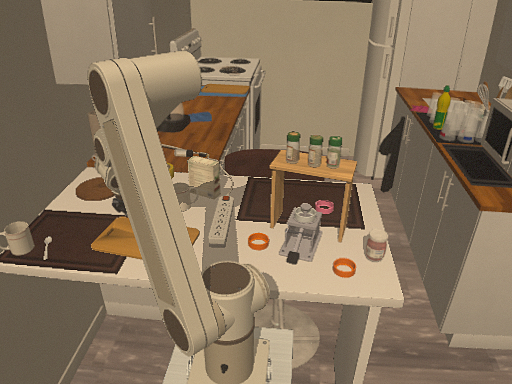

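View pics/top11.png

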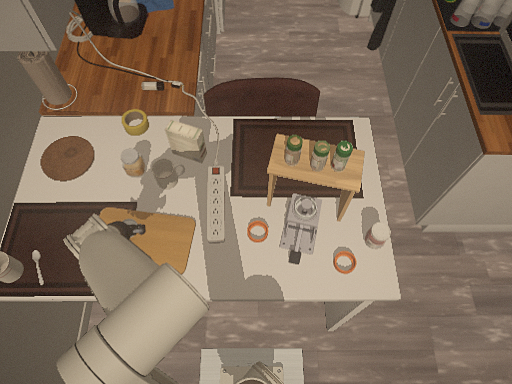

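Request:
send_rows(
  increments=[
    [[-0.003,-0.006,0.01,0],[-0.003,-0.006,0.01,0],[-0.003,-0.006,0.01,0],[-0.002,-0.006,0.01,0],[0,-0.006,0.01,0],[0,-0.005,0.008,0],[0,0,0,0],[0,0,0,0]],
  ],
)

```text
clock: 18.9
eef_pos: [0.5398, 0.3855, 0.012]
tool_rot: [0.661, 0.701, 0.194, 0.184]
ft_force: [0.1, 0.8, -1.2]
grip_width: 0.0621
```

```bash
python3 - <<'E'
from h import *
from workcell import viewer
c=viewer.camera("wrist"); cv2.imwrite(f"pics/wrist12.png",c["image"][:,:,::-1])
P,_=cloud(c); m=np.zeros(P.shape[:2],bool); m[246:325,185:325]=1; m&=P[...,2]<.3
print("base pts z", np.percentile(P[m][:,2],[2,50,98]), P[m].mean(0)); print("board z",P[150,250],P[205,250])
go([.537,.393,-.029])
t=dict(np.load("top11.npz")); print(onplane(t,133,230,.13))
E
```

```text
base pts z [0.00821006 0.05911789 0.06664013] [0.51413682 0.38446764 0.0578636 ]
board z [0.47292911 0.37999774 0.013501  ] [0.51175141 0.38194629 0.01324091]
t 18.95 pos [0.5397 0.3855 0.012 ] z [ 0.514  0.029 -0.857] x [-0.058  0.998 -0.002] F [-0.4  0.1 -0.4] w 0.0621 q [ 0.79  0.47 -0.39  0.29 -0.35  0.66]
tool delta [ 0.0077 -0.023   0.034 ]
[0.49759161 0.38637135 0.13      ]
```

View pics/wrist12.png

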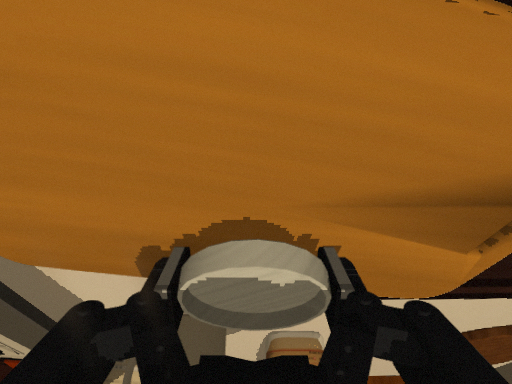

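Request:
send_rows(
  increments=[
    [[0.002,-0.003,0.005,0],[0.002,-0.003,0.005,0],[0.002,-0.003,0.005,0],[0.001,-0.003,0.005,0],[0,-0.002,0.003,0],[0,0,0,0],[0,0,0,0],[0,0,0,0]],
  ],
)

```text
clock: 19.75
eef_pos: [0.5411, 0.3962, -0.0109]
tool_rot: [0.66, 0.7, 0.198, 0.186]
ft_force: [0.3, -0.2, 0.0]
grip_width: 0.0623
```

```bash
cat > w.py <<'E'
from h import *
from workcell import viewer
import sys
c=viewer.camera("wrist"); cv2.imwrite(f"pics/wrist{sys.argv[1]}.png",c["image"][:,:,::-1])
P,_=cloud(c); m=np.zeros(P.shape[:2],bool); m[246:325,185:325]=1; m&=(P[...,2]<.2)
print("base pts z", np.percentile(P[m][:,2],[2,50,98]), P[m].mean(0))
go([.537,.393,-.029])
E
python3 w.py 13
```

```text
base pts z [0.00217883 0.03600718 0.04357779] [0.51236018 0.39470963 0.0357472 ]
t 19.8 pos [ 0.5412  0.3962 -0.0109] z [ 0.522  0.032 -0.852] x [-0.06   0.998  0.001] F [-0.  -0.8 -0. ] w 0.0622 q [ 0.81  0.52 -0.39  0.23 -0.36  0.67]
tool delta [-0.0029 -0.0132  0.0131]
```

View pics/wrist13.png

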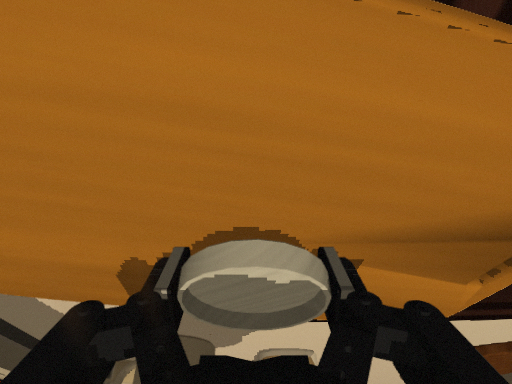

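Request:
send_rows(
  increments=[
    [[0,-0.002,0.003,0],[0,-0.002,0.003,0],[0,-0.001,0.002,0],[0,0,0,0],[0,0,0,0],[0,0,0,0],[0,0,0,0],[0,0,0,0]],
  ],
)

```text
clock: 20.6
eef_pos: [0.5426, 0.3971, -0.0108]
tool_rot: [0.659, 0.699, 0.203, 0.19]
ft_force: [-4.1, -0.5, 4.8]
grip_width: 0.0625
```

```bash
python3 w.py 14
```

```text
base pts z [0.00058055 0.03582515 0.04346492] [0.51354748 0.39555845 0.03538923]
t 20.65 pos [ 0.5426  0.3971 -0.0108] z [ 0.533  0.033 -0.846] x [-0.06   0.998  0.001] F [-2.7 -0.9  3.4] w 0.0626 q [ 0.81  0.52 -0.4   0.22 -0.37  0.67]
tool delta [-0.0037 -0.0146  0.0123]
```

Request:
send_rows(
  hand=-0.7,
  increments=[
    [[0,0,0,0],[0,0,0,0],[0,0,0,0],[0,0,0,0],[0,0,0,0],[0,0,0,0],[0,0,0,0],[0,0,0,0]],
  ],
)

```text
clock: 21.45
eef_pos: [0.5425, 0.3963, -0.0125]
tool_rot: [0.659, 0.699, 0.201, 0.19]
ft_force: [-0.3, 0.7, -0.1]
grip_width: 0.0725
```

```bash
python3 w.py 15
```

```text
base pts z [7.93091484e-05 1.73161270e-02 2.55709549e-02] [0.56031577 0.39771025 0.01584951]
t 21.5 pos [ 0.5425  0.3963 -0.0125] z [ 0.532  0.031 -0.846] x [-0.059  0.998 -0.   ] F [-0.  -0.  -0.2] w 0.0722 q [ 0.81  0.53 -0.4   0.22 -0.37  0.67]
tool delta [-0.003  -0.0136  0.0109]
```

View pics/wrist15.png

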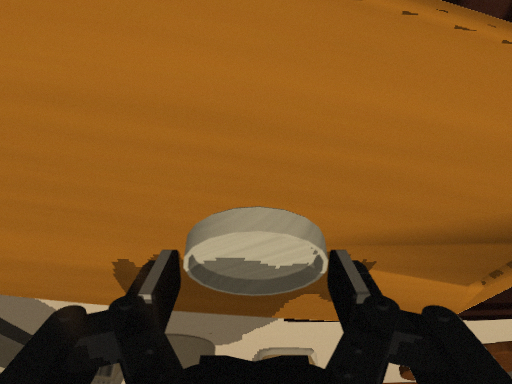

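Request:
send_rows(
  hand=-1,
  increments=[
    [[0,0,0,0],[0,0,0,0],[0,0,-0.01,0],[0,0,-0.02,0],[0,0,-0.03,0],[0,0,-0.04,0],[0,0,-0.04,0],[0,0,-0.04,0]],
  ],
)

```text
clock: 22.3
eef_pos: [0.4418, 0.3866, 0.1406]
tool_rot: [0.66, 0.699, 0.196, 0.191]
ft_force: [0.0, 0.9, 0.7]
grip_width: 0.0853
```

Request:
send_rows(
  increments=[
    [[-0.04,-0.02,-0.03,0],[-0.04,-0.02,-0.03,0],[-0.04,-0.02,-0.03,0],[-0.04,-0.02,-0.03,0],[-0.04,-0.02,0,0],[-0.03,0,0,0],[0,0,0,0],[0,0,0,0]],
  ],
)

```text
clock: 23.1
eef_pos: [0.3109, 0.1592, 0.1964]
tool_rot: [0.658, 0.698, 0.21, 0.189]
ft_force: [1.0, 0.6, -0.2]
grip_width: 0.0856
```

```bash
python3 - <<'E'
from h import *
from workcell import viewer
C={}
for n in ["scene","top"]:
    c=C[n]=viewer.camera(n); cv2.imwrite(f"pics/{n}16.png",c["image"][:,:,::-1])
cv2.imwrite("pics/final.png",cv2.resize(C["top"]["image"][195:285,75:205,::-1],None,fx=5,fy=5,interpolation=cv2.INTER_CUBIC))
P,_=cloud(C["top"])
m=np.zeros(P.shape[:2],bool); m[205:275,85:200]=1; m&=(P[...,2]>.0185)&(P[...,2]<.05)
q=P[m]; print(m.sum(),q.mean(0),q[:,2].max(),cv2.minEnclosingCircle(q[:,:2].astype(np.float32)))
roi=np.zeros(m.shape,bool); roi[190:225,285:325]=1
r=np.hypot(P[...,0]-.5838,P[...,1]+.1823); mm=roi&(r<.05)&(P[...,2]>.119)&(P[...,2]<.130)
q=P[mm][:,:2]; A=np.c_[2*q,np.ones(len(q))]; s=np.linalg.lstsq(A,(q**2).sum(1),rcond=None)[0]; print("ring",len(q),s[:2])
go([0.4,0.1,.3])
E
```

```text
414 [0.50081354 0.40617804 0.020407  ] 0.030813161108927734 ((0.507562518119812, 0.39415207505226135), 0.1859380453824997)
ring 100 [ 0.58419544 -0.1823372 ]
t 23.2 pos [0.311  0.1601 0.1962] z [ 0.539  0.045 -0.841] x [-0.064  0.998  0.013] F [ 0.  -0.4  0. ] w 0.0853 q [ 0.83 -0.46 -0.78  0.81 -0.38  0.69]
tool delta [-0.0643  0.1281 -0.042 ]
```

View pics/top16.png

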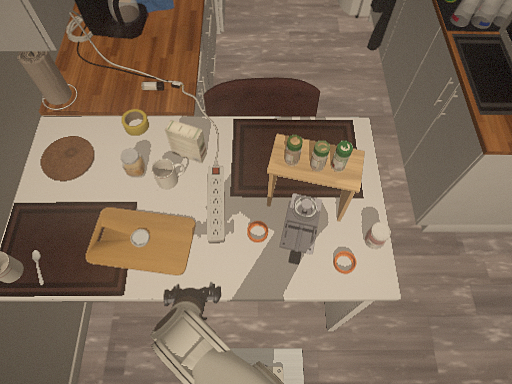

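View pics/final.png

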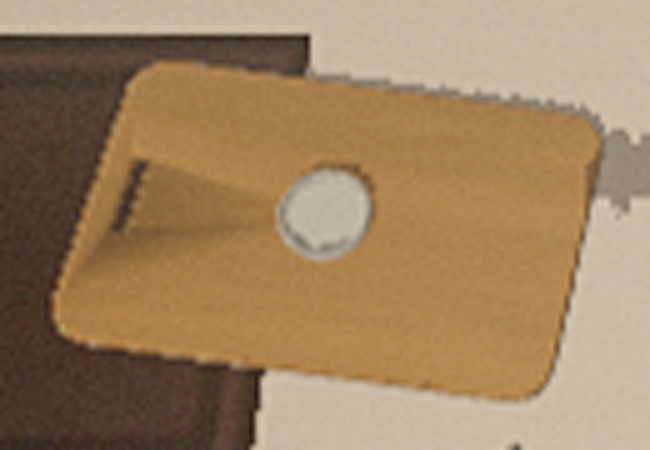

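```bash
python3 -c "
from workcell import order
print(order.job_done())"
```

```text
the job is handed in; nothing more can be done
None
```

I pressed the lever fully down, took the raised base in the fingers with the tool tilted about 29° and laid it on the bamboo board. I handed the job in at about 23 s; no verdict is reported.

**Last checks that agreed**
- **Base:** it lies flat and right way up about 15 mm from the board's centre (70 mm allowed), with its top about 26 mm above the table, as expected for a base on the board. This comes from the top and wrist images.
- **Ring:** it is within 0.5 mm of where it started.
- **Jars and mug:** by eye in the last top view they have not moved.
- **Robot:** the gripper is well clear of everything, and the measured force is about zero.

**What disagreed or did not go to plan**
- **Fingertips:** they sit roughly 40 mm further back from the TCP than stated. I saw this in the camera depth and in the lever press, and corrected the grasp for it.
- **Tilt:** the moves cannot command a tilt. I got it by pushing the arm against its reach limit in free space, then kept that orientation.
- **Last drop:** the base was not lowered all the way to the board. The fingertips touched the board first with the base about 18 mm above it, so I released it there and it settled flat.
- **Failed check:** one automatic fit of the base's position in the last top view failed, because its height band picked up stray depth points on the board. The position above is from the image instead.

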